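# Enable the bench laser with its key

### The arm

A 6-joint arm with a two-finger parallel gripper is mounted at the origin on a cart in front of the work surface, level with it; the furniture and walls round the work are solid. World frame = base frame: x ahead of the robot, y to its left, z up, the work surface at z = 0. Lengths are in mm, angles in rad, forces in N, time in s.
With the tool pointing down it reaches from about 300 to 775 mm from the base axis. Payload 14.6 kg.
Tool frame: the origin (TCP) lies at the very end of the fingers, on their centre line; the grasp point (between the pads) lies 19 mm behind it; y points along the fingers, z is the direction in which the jaws open and shut, and the axes are right-handed (so a half turn about y gives the same grasp; the last joint's range is limited). The gripper opens to 94 mm and grips with 3 to 60 N. Pads are 16 mm wide; open, the fingers measure 119 mm over their backs; the gripper's body (75 mm by 177 mm) begins 78 mm behind the grasp point.
Start: joints at [1.11, 0.3, 1.521, -0, 1.321, -0.067], TCP at [211.032, 507.893, 205.446] pointing down, gripper open.
Joint ranges: [-3.03, 3.03], [-0.79, 2.21], [0.23, 2.52], [-1.04, 4.18], [0, 3.07], [-2.55, 2.55]. Speed limits (rad/s): [2.22, 2.22, 2.57, 3.14, 3.14, 3.14].

### API

Orientations are given as [roll, pitch, yaw] about the fixed x, y, z axes, in that order (R = Rz(yaw) Ry(pitch) Rx(roll)).
In Python, from cell import monitor, optics, manip gives the robot as it stands.
- The arm moves only by the shell command python3 -m creep 'ROWS' [FORCE]. ROWS is JSON, a list of rows, each an object of numbers: "tx", "ty", "tz": the shift along the tool's x, y, z scaled (see below); "turn": the turn about the tool's y scaled (see below); "fingers": the finger opening in mm, from 0 to 94. In form: [{"tx": .., "ty": .., "tz": .., "turn": .., "fingers": ..}, ...]. A call has 1 to 20 rows; each row is the pose to reach, as a shift and turn from the pose measured when the call began, along the tool's axes at that moment, turning the shorter way round; what a row does not reach only later rows make up. The controller multiplies each number of a shift by 200 mm and each number of a turn by pi rad. A row lasts 1/10 s, in which the tool goes at most 50 mm and 8.59 degrees, less where a joint would pass 70% of its speed; a pose out of reach is approached as far as the arm can. A call with a number of a shift or a turn outside -1 to 1 is refused whole. A call with a gripper value outside its range is refused whole. The fingers move at their own pace and stop on an object; FORCE is the grip in N (left out, the last holds). Time passes only in rows, so rows that repeat a pose let the fingers close. It gives the time, the measured TCP pose, the force and the opening at its end, in the units of the state.
- monitor.read_state(): the state, without advancing time (a new reading comes with each control period).
- optics.camera(name): name is "side" or "top" or "wrist"; returns a dict with "frame" (480x640x3 uint8, red, green, blue), "range_z" (480x640 float32, mm along the optical axis (not along the pixel's ray), 0 where there is no reading), "fx", "fy", "cx", "cy" (pixels), "R" (3x3) and "t" (3): a world point X has camera coordinates R X + t; the wrist camera has in their place "mount" (4x4, takes a point from camera to tool coordinates, whose origin is the TCP and whose axes are the tool frame's). Camera axes: x right, y down, z forward; pixel columns grow to the right and rows downward; lengths in mm; the calibration is good to about 2 mm. A picture is of the moment at which its call begins: read the wrist's pose just before it.
- manip.sign_off(): hands the job in, once; it reports no verdict.
The state is a dict: "clock": time; "joints": joint angles; "qd": joint speeds; "effort": joint torques, N m; "eef_pos": TCP position; "eef_rot": TCP orientation; "wrist_force": force on the tool from outside, world axes, zero at the start; "moment": the same for the moment, N m; "finger_gap": finger opening in mm.
Only numpy, scipy, OpenCV 4.12 (cv2) and the standard library are available. Lean on these libraries where they do the work, as an engineer would, in place of code of your own. Each camera call takes 0.05 s, during which the arm holds its last target.

### The job

Switch on the bench laser: take the key with the round ring bow from the wooden key block, push it fully down into the slot of the key switch on the grey box, and turn it clockwise (seen from above) all the way to the on mark. Let go and leave the key standing in the switch; the other key, with the straight cross bar, stays in the block.

Things in the scene. Friction and masses are not known exactly. Their poses are not given: they have to be found in the camera images.
- ring_key_bow (a point): Centre of the bow of the laser's key: steel, 82 mm tall, standing blade down. Bow: upright disc-like ring 40 mm across, 10 mm thick (hole solid to touch). z up, x along the width of bow and blade, y through the thickness: grip across y. Collar 30x10 mm from 22 to 28 mm below this point, then blade 24 (x) x 8 (y) mm down to 62 mm below, last 5 mm narrowed to 20x5.5. 90 g. Half-turn symmetric.
- bar_key_bow (a point): Centre of the bow of the other steel key, which stays in the block: same blade, collar and axes, but its bow is a straight level bar 48 (x) x 10 (y) x 16 mm high; this point is 62 mm above the blade's tip.
- block_top (a point): Centre of the top face of the fixed wooden key block, 180 (x) x 64 (y) mm, 50 mm high. Two pockets, 26x10 mm and 30 mm deep, 42 mm either side of this point along x; one key in each (which in which varies), key width along the block's x, bow centre 32 mm above the top. Lift a key 30 mm straight up to free it.
- switch_slot (a point): Centre of the slot mouth of the 62 mm round steel switch in the fixed grey box (130x130 mm, 46 high); mouth 50 mm above the bench. Turns with the switch: x along the slot, z up. Mouth 39 (x) x 23 (y) mm, narrowing over 10 mm of depth to 27x11 mm; floor 32 mm below the mouth. Key fully down: bow centre 30 mm above this point. Fits either way round, about 7 degrees of turning play.
- key_switch (a joint): Turn of the switch about its vertical axis, rad, clockwise seen from above: 0 = off stop (black line on the rotor at the white dot), 1.2 = on stop (black line at the white bar). Light friction (0.08 N m) holds it where it is left.
Not all that is in view belongs to the job. What is shaped like the part that bears ring_key_bow but pink or purple is not meant.

How it is judged (in metres and radians):
On the way, in this order (a step that is already met when the one before it is completed fails the run):
1. the ring key is fully down in the slot while the switch is still off (horizontal distance between ring_key_bow and switch_slot below 0.012 m and z of ring_key_bow in the frame of switch_slot below 0.036 m and angle between the x axis of ring_key_bow and the x axis of switch_slot, either way round below 0.3 rad and value of joint key_switch below 0.5 rad), for 0.1 s.
2. the switch is turned to on with the key in it (value of joint key_switch above 1 rad and z of ring_key_bow in the frame of switch_slot below 0.036 m), for 0.2 s.
At the end, for the whole second after the job is handed in: Switch on (above 1.0 of 1.2 rad), ring key left standing in it: bow under 36 mm above the slot mouth, within 12 mm of the axis and 0.3 rad of the slot, tilt under 0.25 rad. Bar key still in its pocket: bow under 40 mm above the block's top, within 52 mm of its centre (all of step 2 and horizontal distance between ring_key_bow and switch_slot below 0.012 m and angle between the x axis of ring_key_bow and the x axis of switch_slot, either way round below 0.3 rad and angle between ring_key_bow's own z axis and vertical below 0.25 rad and horizontal distance between bar_key_bow and block_top below 0.052 m and z of bar_key_bow in the frame of block_top below 0.04 m); the robot touches nothing.
It fails at once if the bar key is pulled up out of the block (z of bar_key_bow in the frame of block_top above 0.055 m).
It also fails if it takes over 48 s, if anything falls off the work surface, if the arm or the gripper's body presses on something with over 40 N, if the wrist force passes 120 N, or if a joint passes its speed limit or range.

## Working session

There is one attempt and no reset: what is moved stays moved. The work goes in short steps, Python scripts to look and compute and a shell command to move; the robot and the scene stay as the last step left them, time stands still between calls to the robot, and variables do not carry over. Pictures are saved under pics/ and viewed, and the job is handed in when it is done.

```bash
ls; mkdir -p pics; python3 - <<'E'
from cell import monitor, optics
import cv2
s=monitor.read_state(); print(s)
for n in ["side","top","wrist"]:
    c=optics.camera(n); cv2.imwrite(f"pics/{n}0.png",c["frame"][:,:,::-1])
    print(n,{k:c[k] for k in c if k not in("frame","range_z")})
E
```

```text
pics
{'clock': 0.0, 'joints': array([ 1.11041998e+00,  3.00433747e-01,  1.52160203e+00,  8.04037992e-06,
        1.32068940e+00, -6.66278494e-02]), 'qd': array([-0.00030642,  0.00137668, -0.00097103,  0.00057619,  0.00086113,
       -0.00119297]), 'effort': array([-2.13575629e-03, -5.31803477e+01, -3.52739561e+01,  7.07559334e-02,
        2.43383349e-02, -8.02764430e-05]), 'eef_pos': array([210.90441747, 507.66543038, 204.8979558 ]), 'eef_rot': array([-1.57192582e+00,  8.31724206e-05, -3.93750536e-01]), 'wrist_force': array([ 0.72363294, -0.40757173,  0.10145199]), 'moment': array([0.01720737, 0.03410134, 0.00372103]), 'finger_gap': 94.0467510172819}
side {'fx': 599.18125548871, 'fy': 599.18125548871, 'cx': 306.8977189829492, 'cy': 248.25780793193013, 'R': array([[ 0.83940941, -0.5434969 , -0.00172073],
       [-0.22662613, -0.34713391, -0.91002123],
       [ 0.49399639,  0.76427035, -0.41455807]]), 't': array([-403.59547841,  123.80927723,  925.66628523])}
top {'fx': 457.4155176818954, 'fy': 457.4155176818954, 'cx': 322.14140642305097, 'cy': 236.3068019477033, 'R': array([[-0.01115505, -0.99945524,  0.03106092],
       [-0.99054651,  0.00679768, -0.13700878],
       [ 0.13672301, -0.03229563, -0.99008273]]), 't': array([-133.60854472,  430.01323864,  852.43283222])}
wrist {'fx': 416.2698199739956, 'fy': 416.2698199739956, 'cx': 317.9914026457537, 'cy': 241.5264096760735, 'mount': array([[-1.31499050e-03,  9.68252771e-01,  2.49969682e-01,
        -7.19726768e+01],
       [ 6.91180006e-04, -2.49968959e-01,  9.68253604e-01,
        -1.79415990e+02],
       [ 9.99998897e-01,  1.44601834e-03, -3.40530151e-04,
        -8.17640186e-01],
       [ 0.00000000e+00,  0.00000000e+00,  0.00000000e+00,
         1.00000000e+00]])}
```

View pics/side0.png

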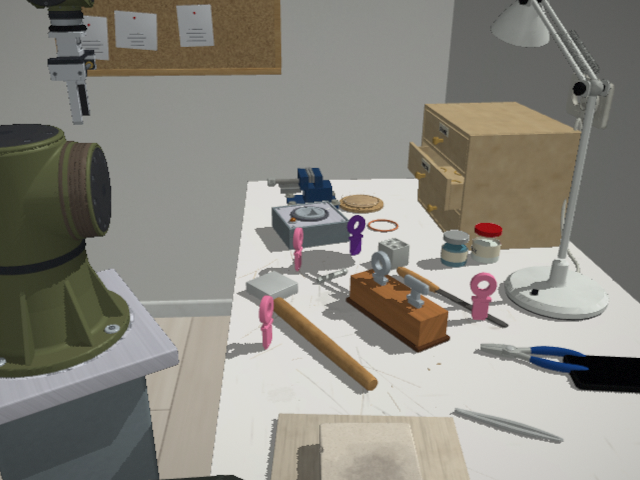

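View pics/top0.png

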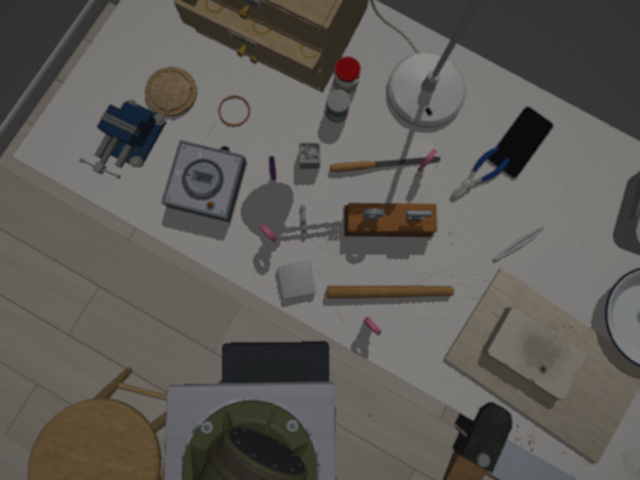

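View pics/wrist0.png

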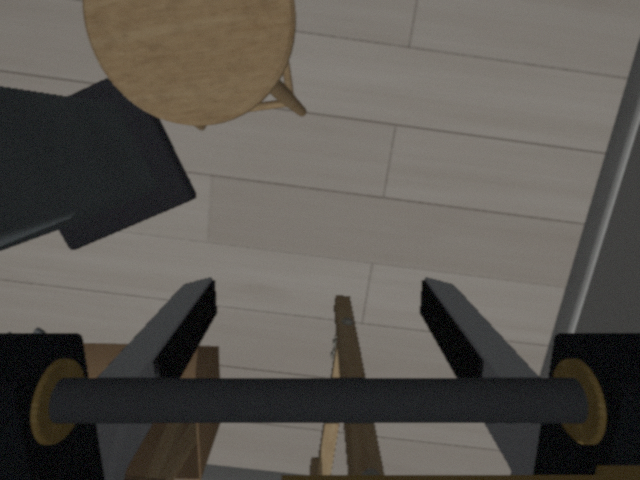

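The side view shows the block at about (397,307), with the ring key left at (381,268) and the bar key right at (416,290). The grey box is at (310,220). In the top view the block is at (391,220) and the switch at (203,178). The pink and purple keys stand loose on the bench. Next I'll zoom in and measure.

```bash
cat > h.py <<'E'
import numpy as np, cv2
from cell import monitor, optics
def toworld(c,u,v,z=None,d=None):
    r=np.array([(u-c["cx"])/c["fx"],(v-c["cy"])/c["fy"],1.])
    R,t=np.array(c["R"]),np.array(c["t"])
    o=-R.T@t; dr=R.T@r
    if z is not None: return o+dr*(z-o[2])/dr[2]
    return o+dr*d
def cloud(c):
    u,v=np.meshgrid(np.arange(640),np.arange(480)); d=c["range_z"]
    P=np.stack([(u-c["cx"])/c["fx"]*d,(v-c["cy"])/c["fy"]*d,d],-1)
    return (P-np.array(c["t"]))@np.array(c["R"])
def wristT(c,s):
    from scipy.spatial.transform import Rotation as Ro
    T=np.eye(4);T[:3,:3]=Ro.from_euler('xyz',s["eef_rot"]).as_matrix();T[:3,3]=s["eef_pos"]
    M=T@np.array(c["mount"]); c["R"]=M[:3,:3].T; c["t"]=-M[:3,:3].T@M[:3,3]; return c
E
python3 - <<'E'
from h import *
c=optics.camera("top");f=c["frame"][:,:,::-1]
W=cloud(c)
a=cv2.resize(f[130:250,150:250],None,fx=5,fy=5,interpolation=cv2.INTER_CUBIC)
b=cv2.resize(f[190:250,330:450],None,fx=6,fy=6,interpolation=cv2.INTER_CUBIC)
cv2.imwrite("pics/ta.png",cv2.convertScaleAbs(a,alpha=1.6));cv2.imwrite("pics/tb.png",cv2.convertScaleAbs(b,alpha=1.6))
# block by height/colour
hsv=cv2.cvtColor(f,cv2.COLOR_BGR2HSV)
def rect(m,name):
    n,l,st,ce=cv2.connectedComponentsWithStats(m.astype(np.uint8))
    i=1+np.argmax(st[1:,4]); P=W[l==i]; print(name,st[i],'zmed',np.median(P[:,2]))
    r=cv2.minAreaRect(P[:,:2].astype(np.float32)); print(r); return P
win=np.zeros((480,640),bool);win[190:250,330:450]=1
rect(win&(abs(W[...,2]-50)<6),'blocktop')
P=rect(win&(W[...,2]>66),'a key')
m=win&(W[...,2]>66)
n,l,st,ce=cv2.connectedComponentsWithStats(m.astype(np.uint8))
for i in range(1,n):
    P=W[l==i]; print(st[i],P.mean(0),P[:,2].max(),cv2.minAreaRect(P[:,:2].astype(np.float32)))
win[:]=0;win[130:230,150:255]=1
rect(win&(abs(W[...,2]-46)<5),'boxtop')
s=optics.camera("side");f=s["frame"][:,:,::-1]
cv2.imwrite("pics/sa.png",cv2.resize(f[190:250,260:360],None,fx=7,fy=7,interpolation=cv2.INTER_CUBIC))
cv2.imwrite("pics/sb.png",cv2.resize(f[240:350,340:455],None,fx=5,fy=5,interpolation=cv2.INTER_CUBIC))
E
```

```text
blocktop [ 349  203   89   29 2093] zmed 49.60855355701232
((463.3880310058594, -273.1056823730469), (169.56271362304688, 55.14656448364258), 89.21021270751953)
a key [363 208  22  10 177] zmed 96.04481213019321
((397.210693359375, -168.7337646484375), (33.48463821411133, 212.3282470703125), 47.22772216796875)
[350 193   1   1   1] [ 307.91052353 -108.92900122  907.04462088] 907.0446208794751 ((307.9105224609375, -108.92900085449219), (0.0, 0.0), 0.0)
[332 194   1   1   1] [ 307.91052353 -108.92900122  907.04462088] 907.0446208794751 ((307.9105224609375, -108.92900085449219), (0.0, 0.0), 0.0)
[385 194   1   1   1] [ 307.91052353 -108.92900122  907.04462088] 907.0446208794751 ((307.9105224609375, -108.92900085449219), (0.0, 0.0), 0.0)
[428 195   1   1   1] [ 307.91052353 -108.92900122  907.04462088] 907.0446208794751 ((307.9105224609375, -108.92900085449219), (0.0, 0.0), 0.0)
[407 197   1   1   1] [ 307.91052353 -108.92900122  907.04462088] 907.0446208794751 ((307.9105224609375, -108.92900085449219), (0.0, 0.0), 0.0)
[445 200   1   1   1] [ 307.91052353 -108.92900122  907.04462088] 90
[... 2495 characters left out ...]
353 -108.92900122  907.04462088] 907.0446208794751 ((307.9105224609375, -108.92900085449219), (0.0, 0.0), 0.0)
[397 238   1   1   1] [ 307.91052353 -108.92900122  907.04462088] 907.0446208794751 ((307.9105224609375, -108.92900085449219), (0.0, 0.0), 0.0)
[330 243   1   1   1] [ 307.91052353 -108.92900122  907.04462088] 907.0446208794751 ((307.9105224609375, -108.92900085449219), (0.0, 0.0), 0.0)
[340 245   1   1   1] [ 307.91052353 -108.92900122  907.04462088] 907.0446208794751 ((307.9105224609375, -108.92900085449219), (0.0, 0.0), 0.0)
boxtop [ 161  140   84   79 4057] zmed 44.82296204265525
((540.2493896484375, 90.70103454589844), (131.08242797851562, 130.2862091064453), 75.73633575439453)
```

View pics/ta.png

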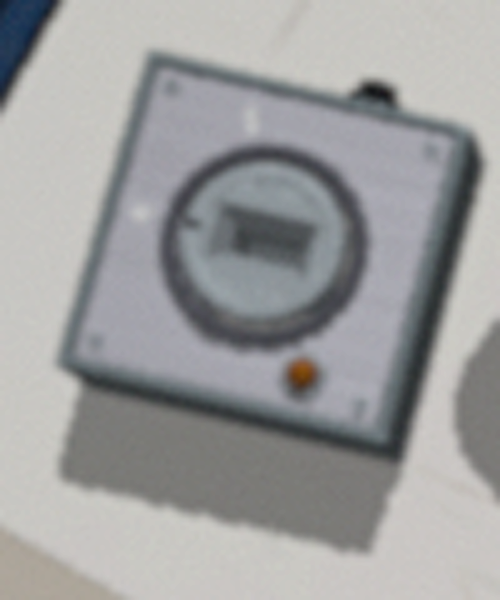

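View pics/tb.png

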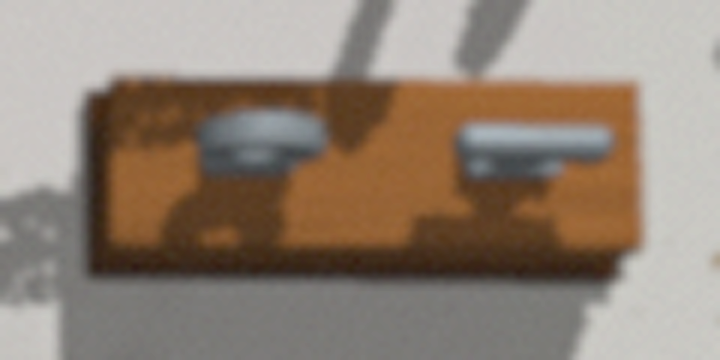

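View pics/sa.png

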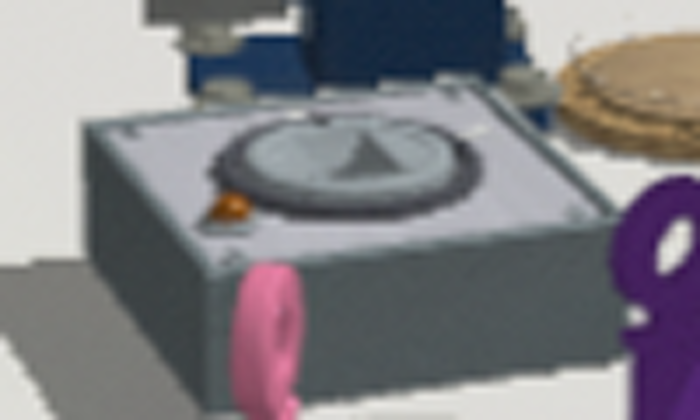

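View pics/sb.png

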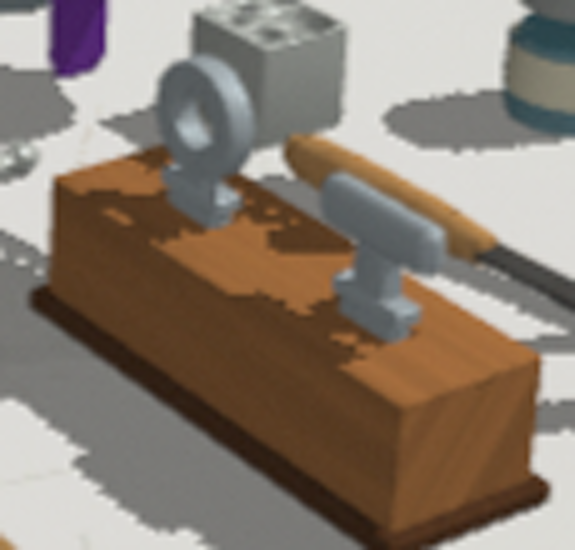

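Zoomed, the ring key is the left one (+y side), at about (374,211) in the top view. The bar key is at (419,213). The rotor's black line sits at the white dot, so the switch is off. The slot points along that line. Next come precise numbers.

```bash
python3 - <<'E'
from h import *
np.set_printoptions(precision=1,suppress=True)
c=optics.camera("top");f=c["frame"][:,:,::-1]; W=cloud(c); Z=W[...,2]
def comp(win,lo,hi):
    m=np.zeros((480,640),bool);m[win[0]:win[1],win[2]:win[3]]=1
    return m&(Z>lo)&(Z<hi)&(c["range_z"]>0)
for nm,win,lo,hi in [("ring",(195,235,350,392),70,130),("bar",(195,235,397,440),74,120),("blk",(190,250,330,450),45,55),("box",(130,230,150,255),40,52)]:
    m=comp(win,lo,hi);P=W[m]
    print(nm,m.sum(),P.mean(0),np.percentile(P[:,2],[5,95]),cv2.minAreaRect(P[:,:2].astype(np.float32)))
    if nm in("ring","bar"):
        T=P[P[:,2]>P[:,2].max()-8]; print(' top',T.mean(0),cv2.minAreaRect(T[:,:2].astype(np.float32)))
# dark outline in switch: rotor ring
g=cv2.cvtColor(f,cv2.COLOR_BGR2GRAY)
off=np.array([150,130])
for n,p in dict(rotor=(263,243),dot=(140,212),bar=(251,121),line=(190,222),slotTL=(222,207),slotTR=(316,228),slotBR=(303,268),slotBL=(218,250),
  boxTL=(150,55),boxTR=(470,135),boxBR=(388,443),boxBL=(62,368)).items():
    q=np.array(p)/5+off-0.4; print(n,q,toworld(c,*q,z=50 if n in('rotor','line') or 'slot' in n else 46))
# side view
s=optics.camera("side");Ws=cloud(s)
for nm,(u0,v0,u1,v1) in dict(ring=(365,245,395,290),bar=(398,268,435,312)).items():
    P=Ws[v0:v1,u0:u1].reshape(-1,3); k=(P[:,2]>70)&(P[:,2]<115)&(abs(P[:,0]-462)<40); P=P[k]
    print('side',nm,k.sum(),P.mean(0),P.min(0),P.max(0),cv2.minAreaRect(P[:,:2].astype(np.float32)))
E
```

```text
ring 170 [ 462.6 -229.6   91.8] [ 71.5 102. ] ((463.77813720703125, -230.5269012451172), (39.0154914855957, 10.076464653015137), 89.857421875)
 top [ 463.7 -230.    99.7] ((463.83245849609375, -229.755615234375), (9.743793487548828, 29.096391677856445), 0.5808968544006348)
bar 154 [ 461.9 -313.1   88.1] [84.1 91.2] ((462.0732116699219, -314.38824462890625), (9.872025489807129, 47.23321533203125), 0.25479599833488464)
 top [ 462.  -314.2   88.5] ((462.07513427734375, -314.8203430175781), (9.872025489807129, 46.369041442871094), 0.25479599833488464)
blk 2091 [ 461.8 -271.6   49.6] [47.1 52.1] ((463.4485778808594, -273.1305847167969), (169.49009704589844, 54.838096618652344), 89.09130859375)
box 4253 [539.5  90.8  45.3] [41.6 50.4] ((540.3632202148438, 90.97286987304688), (130.9362030029297, 130.3845977783203), 75.60418701171875)
rotor [202.2 178.2] [539.9  91.1  50. ]
dot [177.6 172. ] [553.3 139.2  46. ]
bar [199.8 153.8] [589.5  97.8  46. ]
line [187.6 174. ] [548.2 119.   50. ]
slotTL [194. 171.] [554.1 107.   50. ]
slotTR [212.8 175.2] [545.7  71.1  50. ]
slotBR [210.2 183.2] [530.   75.7  50. ]
slotBL [193.2 179.6] [537.2 108.1  50. ]
boxTL [179.6 140.6] [616.  137.3  46. ]
boxTR [243.6 156.6] [583.8  13.5  46. ]
boxBR [227.2 218.2] [462.8  43.   46. ]
boxBL [162.  203.2] [492.4 166.6  46. ]
side ring 337 [ 465.2 -236.    86.1] [ 460.1 -253.5   70.1] [ 473.4 -213.2  102.5] ((467.1853332519531, -233.4058074951172), (40.169254302978516, 12.722036361694336), 87.5357894897461)
side bar 307 [ 463.  -320.    83.4] [ 459.2 -342.8   70. ] [ 470.1 -293.6   91.6] ((464.9314270019531, -318.27325439453125), (49.296817779541016, 10.80264949798584), 88.89179229736328)
```

```bash
python3 - <<'E'
from h import *
np.set_printoptions(precision=0,suppress=True)
for n in("top","side"):
    c=optics.camera(n);W=cloud(c)
    m=(c["range_z"]>0)&(W[...,2]>110)&(W[...,2]<700)&(W[...,0]>250)&(W[...,0]<900)&(abs(W[...,1])<600)
    k,l,st,ce=cv2.connectedComponentsWithStats(m.astype(np.uint8))
    for i in range(1,k):
        if st[i,4]>15:
            P=W[l==i];print(n,st[i],P.min(0),P.max(0))
E
python3 -m creep '[{"tx":0.66,"tz":-0.75,"turn":0.378,"fingers":94},{"tx":0.66,"tz":-0.75,"turn":0.378},{"tx":0.66,"tz":-0.75,"turn":0.378},{"tx":0.66,"tz":-0.75,"turn":0.378},{"tx":0.66,"tz":-0.75,"turn":0.378},{"tx":0.66,"tz":-0.75,"turn":0.378},{"tx":0.66,"tz":-0.75,"turn":0.378},{"tx":0.66,"tz":-0.75,"turn":0.378},{"tx":0.66,"tz":-0.75,"turn":0.378},{"tx":0.66,"tz":-0.75,"turn":0.378}]' 20
```

```text
top [ 174    0  186   79 6702] [ 712. -209.  110.] [867. 129. 235.]
top [ 437    0  188   68 5208] [ 734. -600.  110.] [ 872. -353.  304.]
side [87  0  7  8 40] [251. 459. 437.] [269. 492. 451.]
side [ 490    0  121  238 5454] [ 713. -379.  111.] [ 860. -108.  458.]
side [ 83  49  13  21 171] [250. 533. 302.] [277. 581. 345.]
side [  408   104   158    96 10822] [ 713. -232.  110.] [900. 128. 233.]
side [622 146  18  84 796] [ 871. -412.  110.] [ 900. -361.  237.]$[0]: bad value
```

```bash
python3 -m creep '[{"tx":0.66,"ty":0,"tz":-0.75,"turn":0.378,"fingers":94},{"tx":0.66,"ty":0,"tz":-0.75,"turn":0.378,"fingers":94},{"tx":0.66,"ty":0,"tz":-0.75,"turn":0.378,"fingers":94},{"tx":0.66,"ty":0,"tz":-0.75,"turn":0.378,"fingers":94},{"tx":0.66,"ty":0,"tz":-0.75,"turn":0.378,"fingers":94},{"tx":0.66,"ty":0,"tz":-0.75,"turn":0.378,"fingers":94},{"tx":0.66,"ty":0,"tz":-0.75,"turn":0.378,"fingers":94},{"tx":0.66,"ty":0,"tz":-0.75,"turn":0.378,"fingers":94},{"tx":0.66,"ty":0,"tz":-0.75,"turn":0.378,"fingers":94},{"tx":0.66,"ty":0,"tz":-0.75,"turn":0.378,"fingers":94}]' 20
```

```text
clock: 1.45
eef_pos: [275.3, 318.7, 205.4]
eef_rot: [-1.571, -0.0, -1.577]
wrist_force: [0.6, 0.9, 0.3]
finger_gap: 94.0
```

```bash

python3 -m creep '[{"tx":1,"ty":0,"tz":0.34,"turn":0,"fingers":94},{"tx":1,"ty":0,"tz":0.34,"turn":0,"fingers":94},{"tx":1,"ty":0,"tz":0.34,"turn":0,"fingers":94},{"tx":1,"ty":0,"tz":0.34,"turn":0,"fingers":94},{"tx":1,"ty":0,"tz":0.34,"turn":0,"fingers":94}]'
python3 -m creep '[{"tx":1,"ty":0,"tz":0.34,"turn":0,"fingers":94},{"tx":1,"ty":0,"tz":0.34,"turn":0,"fingers":94},{"tx":1,"ty":0,"tz":0.34,"turn":0,"fingers":94},{"tx":1,"ty":0,"tz":0.34,"turn":0,"fingers":94},{"tx":1,"ty":0,"tz":0.34,"turn":0,"fingers":94}]'
```

```text
clock: 1.95
eef_pos: [342.9, 114.9, 205.7]
eef_rot: [-1.57, -0.0, -1.577]
wrist_force: [-0.3, 0.0, 0.6]
finger_gap: 93.6
clock: 2.45
eef_pos: [410.2, -89.0, 205.7]
eef_rot: [-1.57, -0.001, -1.577]
wrist_force: [0.4, 0.4, -0.4]
finger_gap: 93.9
```

```bash

python3 -m creep '[{"tx":0.7,"ty":0,"tz":0.27,"turn":0,"fingers":94},{"tx":0.7,"ty":0,"tz":0.27,"turn":0,"fingers":94},{"tx":0.7,"ty":0,"tz":0.27,"turn":0,"fingers":94},{"tx":0.7,"ty":0,"tz":0.27,"turn":0,"fingers":94},{"tx":0.7,"ty":0,"tz":0.27,"turn":0,"fingers":94},{"tx":0.7,"ty":0,"tz":0.27,"turn":0,"fingers":94}]'
cat > look.py <<'E'
from h import *
import sys
np.set_printoptions(precision=1,suppress=True)
s=monitor.read_state();c=wristT(optics.camera("wrist"),s);cv2.imwrite("pics/"+sys.argv[1]+".png",c["frame"][:,:,::-1])
np.savez("pics/"+sys.argv[1],**{k:c[k] for k in("frame","range_z","R","t","fx","fy","cx","cy")})
print(s["eef_pos"],s["eef_rot"],s["clock"])
E
python3 look.py w1
```

```text
clock: 3.05
eef_pos: [463.2, -228.1, 205.8]
eef_rot: [-1.57, -0.0, -1.574]
wrist_force: [-0.6, 0.4, -0.0]
finger_gap: 93.9
[ 463.2 -228.1  205.8] [-1.6 -0.  -1.6] 3.05
```

View pics/w1.png

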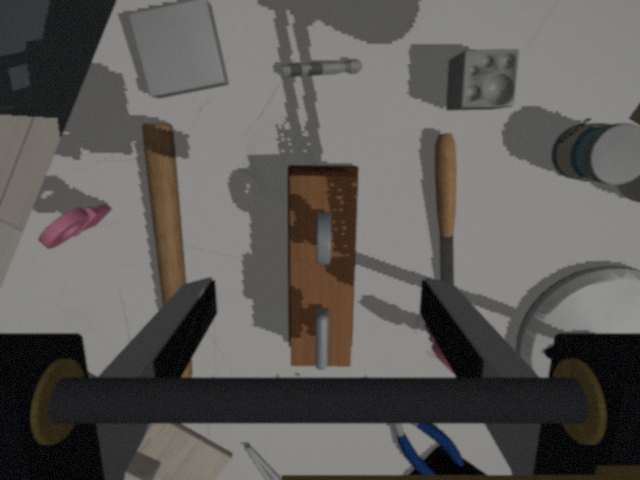

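The wrist view shows the block at (322,265), with the ring key bow at (324,238) and the bar key at (321,340). Now I'll compute the ring's position and yaw.

```bash
python3 - <<'E'
from h import *
np.set_printoptions(precision=1,suppress=True)
c=dict(np.load("pics/w1.npz")); W=cloud(c)
for nm,(v0,v1,u0,u1),lo in [("ring",(200,275,305,345),90),("bar",(300,378,305,345),80),("ringlow",(200,275,305,345),56)]:
    P=W[v0:v1,u0:u1].reshape(-1,3);P=P[(P[:,2]>lo)&(P[:,2]<115)]
    r=cv2.minAreaRect(P[:,:2].astype(np.float32));print(nm,len(P),P[:,2].max(),P.mean(0),r)
f=c["frame"]
hsv=cv2.cvtColor(f,cv2.COLOR_RGB2HSV)
m=np.zeros((480,640),bool);m[150:375,270:370]=1
m&=abs(W[...,2]-50)<5
print(cv2.minAreaRect(W[m][:,:2].astype(np.float32)))
E
```

```text
ring 675 103.99857491824093 [ 466.7 -229.5   98.5] ((466.8724365234375, -231.7225341796875), (36.8800163269043, 9.994089126586914), 89.52713012695312)
bar 708 92.2998552104818 [ 465.3 -312.7   88.9] ((465.5547790527344, -315.14605712890625), (47.50971984863281, 9.495478630065918), 89.82134246826172)
ringlow 736 103.99857491824093 [ 466.7 -228.3   97.3] ((466.80120849609375, -231.1720428466797), (38.363502502441406, 10.145659446716309), 89.52713012695312)
((466.0020751953125, -274.3743896484375), (170.8875274658203, 54.14341354370117), 89.1976318359375)
```

```bash

python3 -m creep '[{"tx":0.015,"ty":0.2,"tz":0.0175,"turn":0.002,"fingers":94},{"tx":0.015,"ty":0.4,"tz":0.0175,"turn":0.002,"fingers":94},{"tx":0.015,"ty":0.55,"tz":0.0175,"turn":0.002,"fingers":94},{"tx":0.015,"ty":0.65,"tz":0.0175,"turn":0.002,"fingers":80},{"tx":0.015,"ty":0.71,"tz":0.0175,"turn":0.002,"fingers":60},{"tx":0.015,"ty":0.71,"tz":0.0175,"turn":0.002,"fingers":40},{"tx":0.015,"ty":0.71,"tz":0.0175,"turn":0.002,"fingers":40},{"tx":0.015,"ty":0.71,"tz":0.0175,"turn":0.002,"fingers":40}]' 20
python3 look.py w2
```

```text
clock: 3.9
eef_pos: [467.5, -231.2, 65.3]
eef_rot: [-1.568, -0.002, -1.58]
wrist_force: [-0.1, -0.3, 0.2]
finger_gap: 57.3
[ 467.5 -231.2   65.3] [-1.6 -0.  -1.6] 3.9
```

View pics/w2.png

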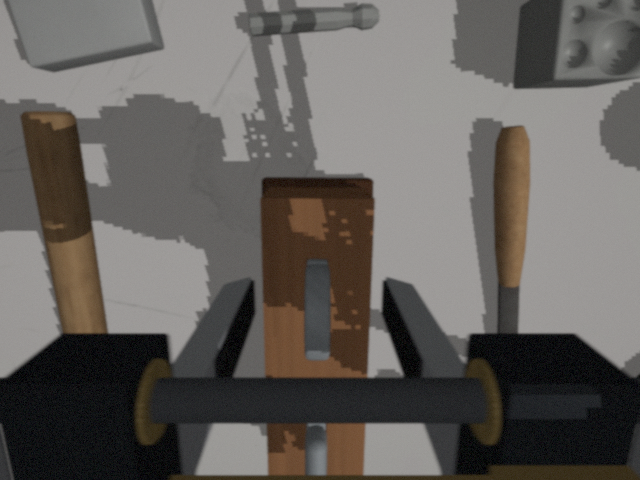

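The bow at (317,310) is centred between the fingers at u 255 and 383. Closing.

```bash

python3 -m creep '[{"tx":0,"ty":0,"tz":0,"turn":0,"fingers":20},{"tx":0,"ty":0,"tz":0,"turn":0,"fingers":8},{"tx":0,"ty":0,"tz":0,"turn":0,"fingers":4},{"tx":0,"ty":0,"tz":0,"turn":0,"fingers":4},{"tx":0,"ty":0,"tz":0,"turn":0,"fingers":4},{"tx":0,"ty":0,"tz":0,"turn":0,"fingers":4},{"tx":0,"ty":0,"tz":0,"turn":0,"fingers":4},{"tx":0,"ty":0,"tz":0,"turn":0,"fingers":4}]' 25
python3 look.py w3; python3 - <<'E'
from h import *
c=dict(np.load("pics/w3.npz")); W=cloud(c)
P=W[240:380,300:340].reshape(-1,3);P=P[(P[:,2]>90)&(P[:,2]<115)&(P[:,1]>-280)]
print(len(P),P[:,2].max(),cv2.minAreaRect(P[:,:2].astype(np.float32)))
E
```

```text
clock: 4.75
eef_pos: [467.4, -231.2, 65.2]
eef_rot: [-1.568, -0.002, -1.58]
wrist_force: [-0.2, -0.3, -0.7]
finger_gap: 9.6
[ 467.4 -231.2   65.2] [-1.6 -0.  -1.6] 4.75
2609 114.95678652235551 ((468.2615051269531, -231.1397247314453), (15.428023338317871, 36.302337646484375), 1.0199247598648071)
```

View pics/w3.png

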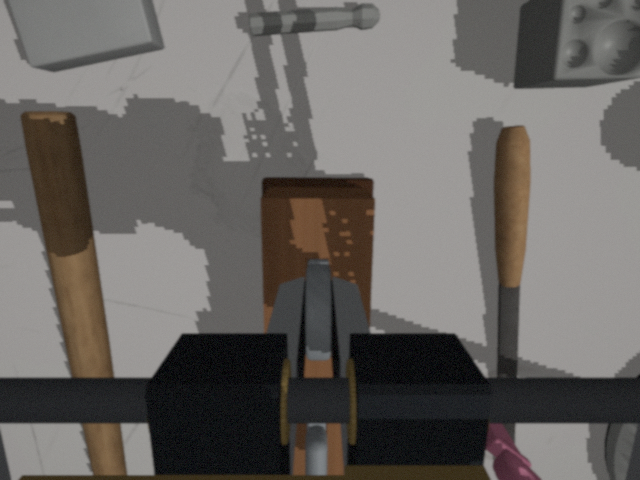

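It is gripped: the gap is 9.6 mm, no side force, and the bow is centred on the tool. Lifting straight up.

```bash

python3 -m creep '[{"tx":0,"ty":-0.05,"tz":0,"turn":0,"fingers":4},{"tx":0,"ty":-0.1,"tz":0,"turn":0,"fingers":4},{"tx":0,"ty":-0.15,"tz":0,"turn":0,"fingers":4},{"tx":0,"ty":-0.2,"tz":0,"turn":0,"fingers":4},{"tx":0,"ty":-0.3,"tz":0,"turn":0,"fingers":4},{"tx":0,"ty":-0.45,"tz":0,"turn":0,"fingers":4},{"tx":0,"ty":-0.6,"tz":0,"turn":0,"fingers":4},{"tx":0,"ty":-0.6,"tz":0,"turn":0,"fingers":4},{"tx":0,"ty":-0.6,"tz":0,"turn":0,"fingers":4}]' 25
python3 look.py w4;python3 - <<'E'
from h import *
for n in("side","top"):
    c=optics.camera(n);cv2.imwrite(f"pics/{n}4.png",c["frame"][:,:,::-1])
E
```

```text
clock: 5.7
eef_pos: [467.1, -231.0, 185.6]
eef_rot: [-1.567, -0.002, -1.58]
wrist_force: [-1.0, 0.3, -1.7]
finger_gap: 9.9
[ 467.1 -231.   185.6] [-1.6 -0.  -1.6] 5.7
```

View pics/side4.png

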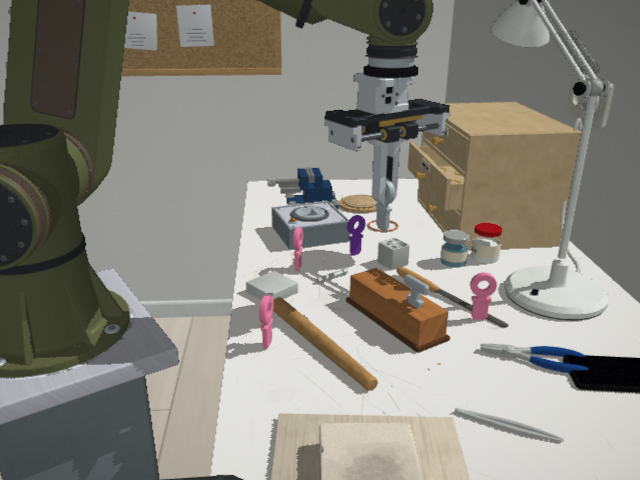

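View pics/w4.png

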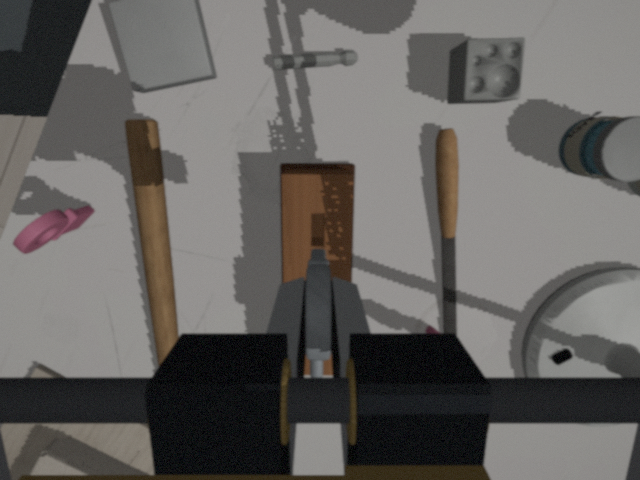

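The key hangs upright and the bar key is still in its pocket. Next I move towards the switch, stopping short so the wrist camera sees the slot clear of the key.

```bash

python3 -m creep '[{"tx":-0.2,"ty":0,"tz":0.08,"turn":0.02,"fingers":4},{"tx":-0.4,"ty":0,"tz":0.15,"turn":0.04,"fingers":4},{"tx":-0.6,"ty":0,"tz":0.22,"turn":0.06,"fingers":4},{"tx":-0.8,"ty":0,"tz":0.3,"turn":0.077,"fingers":4},{"tx":-1,"ty":0,"tz":0.35,"turn":0.077,"fingers":4},{"tx":-1,"ty":0,"tz":0.35,"turn":0.077,"fingers":4},{"tx":-1,"ty":0,"tz":0.35,"turn":0.077,"fingers":4},{"tx":-1,"ty":0,"tz":0.35,"turn":0.077,"fingers":4}]' 25
python3 look.py w5
```

```text
clock: 6.65
eef_pos: [538.2, -32.3, 183.5]
eef_rot: [-1.571, -0.001, -1.823]
wrist_force: [0.2, 0.0, -0.9]
finger_gap: 9.8
[538.2 -32.3 183.5] [-1.6 -0.  -1.8] 6.65
```

View pics/w5.png

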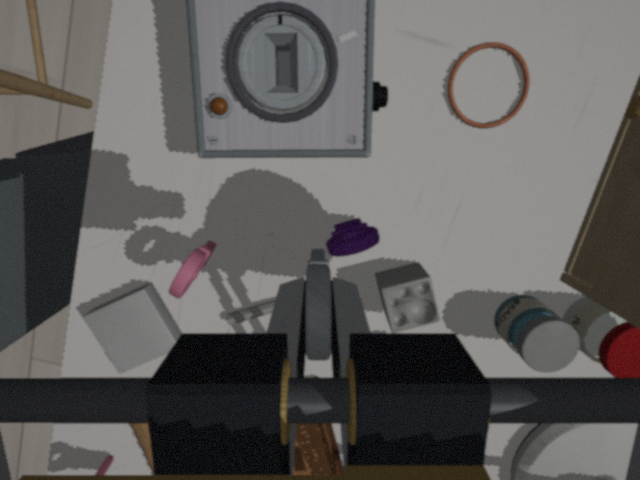

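The switch rotor is at (281,62), black line at the top (280,18), and the slot runs along the image's vertical. It is well aligned; now I measure it.

```bash
python3 - <<'E'
from h import *
np.set_printoptions(precision=1,suppress=True)
c=dict(np.load("pics/w5.npz")); W=cloud(c); f=c["frame"]
crop=cv2.resize(f[0:165,180:390],None,fx=3.6,fy=3.6,interpolation=cv2.INTER_CUBIC)
cv2.imwrite("pics/w5c.png",crop[:,:,::-1])
g=cv2.cvtColor(f,cv2.COLOR_RGB2GRAY)
m=(np.zeros((480,640),np.uint8)); m[0:130,220:342]=(g[0:130,220:342]<95)*255
cs,_=cv2.findContours(m,cv2.RETR_EXTERNAL,cv2.CHAIN_APPROX_NONE)
k=max(cs,key=cv2.contourArea); e=cv2.fitEllipse(k); print("ellipse",e)
print("rotor centre",toworld(c,*e[0],z=50),toworld(c,*e[0],z=47))
hi=W[0:130,220:342]; hm=(hi[...,2]>47.5)&(hi[...,2]<56); P=hi[hm]; print("rim z",np.median(P[:,2]),len(P))
(x,y),r=cv2.minEnclosingCircle(P[:,:2].astype(np.float32)); print("rim circle",x,y,r)
# slot: pixels lower than mouth near the centre
lo=(np.hypot(hi[...,0]-x,hi[...,1]-y)<24)&(hi[...,2]<45)&(hi[...,2]>5); Q=hi[lo]; print("slot",len(Q),cv2.minAreaRect(Q[:,:2].astype(np.float32)))
b=(W[...,2]>41)&(W[...,2]<55); b[165:]=0;b[:,:180]=0;b[:,385:]=0
print("box",cv2.minAreaRect(W[b][:,:2].astype(np.float32)))
E
```

```text
ellipse ((279.9066467285156, 61.80476760864258), (114.5122299194336, 120.53221893310547), 168.833984375)
rotor centre [542.6  90.5  50. ] [542.5  91.   47. ]
rim z 49.84911948184609 7568
rim circle 534.7980346679688 85.51891326904297 48.55180740356445
slot 1180 ((537.1045532226562, 83.36080932617188), (47.94621276855469, 30.695220947265625), 46.45941925048828)
box ((540.0205078125, 78.41716766357422), (106.53407287597656, 130.53253173828125), 75.59528350830078)
```

View pics/w5c.png

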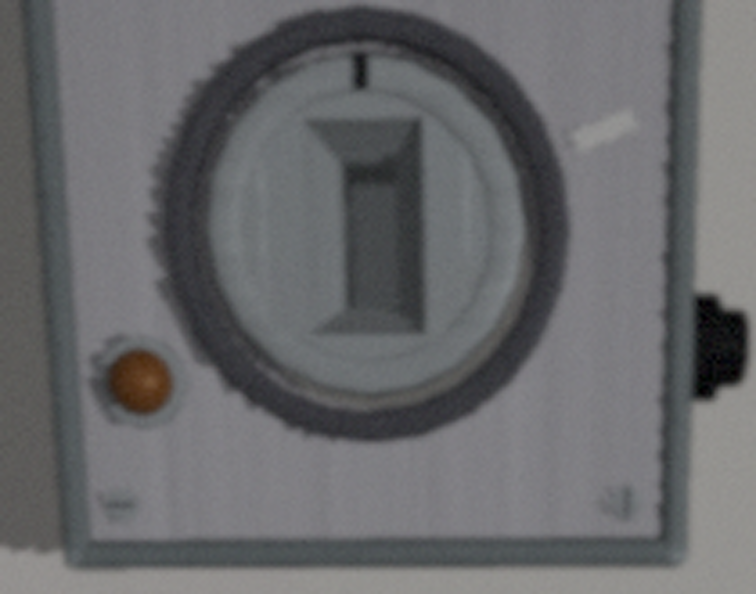

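```bash
python3 - <<'E'
from h import *
np.set_printoptions(precision=2,suppress=True)
c=dict(np.load("pics/w5.npz"))
q=lambda x,y:((x+.5)/3.6+180-.5,(y+.5)/3.6-.5)
C={n:toworld(c,*q(*p),z=50)[:2] for n,p in dict(TL=(306,119),TR=(422,118),BR=(426,333),BL=(312,333),line=(360,71),L=(210,225),R=(527,225),T=(366,43),B=(366,409)).items()}
print(C)
sc=np.mean([C[k] for k in("TL","TR","BR","BL")],0); print("slot centre",sc,"rotor",(C["L"]+C["R"]+C["T"]+C["B"])/4)
for a,b in(("BL","TL"),("BR","TR"),("TR","TL"),("BR","BL"),("L","R"),("T","B")):
    d=C[b]-C[a]; print(a,b,np.hypot(*d),np.degrees(np.arctan2(d[1],d[0])))
d=C["line"]-sc; print(np.degrees(np.arctan2(d[1],d[0])))
s=monitor.read_state(); p=s["eef_pos"];y=s["eef_rot"][2];print(p,np.degrees(y))
e=sc-p[:2]; print("tx,tz mm",e@[np.cos(y),np.sin(y)],e@[-np.sin(y),np.cos(y)])
E
```

```text
{'TL': array([537.48, 110.98]), 'TR': array([558.97, 105.66]), 'BR': array([549.63,  68.03]), 'BL': array([527.84,  73.61]), 'line': array([549.71, 116.43]), 'L': array([514.19,  97.55]), 'R': array([573.76,  82.29]), 'T': array([552.11, 120.76]), 'B': array([534.3 ,  57.15])}
slot centre [543.48  89.57] rotor [543.59  89.44]
BL TL 38.595850748197364 75.54139730223977
BR TR 38.77161203166125 76.06453357142375
TR TL 22.139130958840596 166.08151843072085
BR BL 22.49217115785003 165.62942132548764
L R 61.49181629609047 -14.370214003593444
T B 66.06143202982673 -105.63943805801216
76.94026623606577
[538.24 -32.54 183.68] -104.48164270018023
tx,tz mm -119.5430686257808 -25.465987940756463
```

Slot centre is (543.5, 89.6), the mouth measures 38.7×22.3 mm (given 39×23), and the axis is at 75.8°. All plausible and consistent with the top view to about 3 mm. Moving over it and partway down.

```bash

python3 -m creep '[{"tx":-0.2,"ty":0,"tz":-0.04,"turn":0,"fingers":4},{"tx":-0.4,"ty":0,"tz":-0.08,"turn":0,"fingers":4},{"tx":-0.5975,"ty":0,"tz":-0.127,"turn":0,"fingers":4},{"tx":-0.5975,"ty":0.1,"tz":-0.127,"turn":0,"fingers":4},{"tx":-0.5975,"ty":0.3,"tz":-0.127,"turn":0,"fingers":4},{"tx":-0.5975,"ty":0.38,"tz":-0.127,"turn":0,"fingers":4},{"tx":-0.5975,"ty":0.38,"tz":-0.127,"turn":0,"fingers":4},{"tx":-0.5975,"ty":0.38,"tz":-0.127,"turn":0,"fingers":4},{"tx":-0.5975,"ty":0.38,"tz":-0.127,"turn":0,"fingers":4}]' 25
python3 look.py w6;python3 - <<'E'
from h import *
for n in("side","top"):
    c=optics.camera(n);cv2.imwrite(f"pics/{n}6.png",cv2.resize(c["frame"][130:300,200:420] if n=="side" else c["frame"][100:270,100:320],None,fx=3.5,fy=3.5,interpolation=cv2.INTER_CUBIC)[:,:,::-1])
E
```

```text
clock: 7.6
eef_pos: [544.3, 89.0, 109.0]
eef_rot: [-1.568, 0.0, -1.824]
wrist_force: [-0.1, 0.0, -0.7]
finger_gap: 9.5
[544.3  89.  109. ] [-1.6  0.  -1.8] 7.6
```

View pics/w6.png

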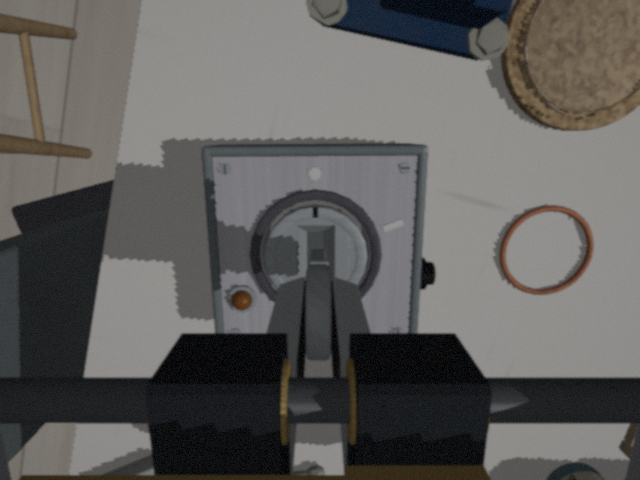

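View pics/side6.png

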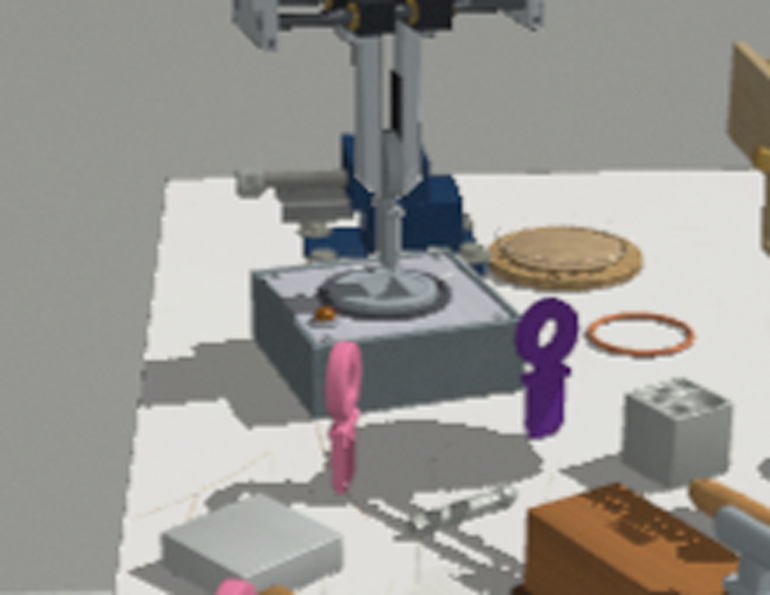

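The held key lines up with the slot: the slot's far end shows at (317,235) and the key at (318,300). A quick check of the remaining offset before going down.

```bash
python3 - <<'E'
from h import *
np.set_printoptions(precision=1,suppress=True)
c=dict(np.load("pics/w6.npz"))
f=c["frame"];cv2.imwrite("pics/w6c.png",cv2.resize(f[170:320,230:400],None,fx=4,fy=4,interpolation=cv2.INTER_CUBIC)[:,:,::-1])
for n,p in dict(L=(251,252),R=(381,252),line=(316,212),dot=(315,174),bar=(394,225)).items(): print(n,toworld(c,*p,z=48 if n in"LR" else 50 if n=="line" else 46))
E
```

```text
L [506.5 101.6  48. ]
R [582.1  82.1  48. ]
line [550.5 115.8  50. ]
dot [555.4 136.8  46. ]
bar [593.4  95.9  46. ]
```

View pics/w6c.png

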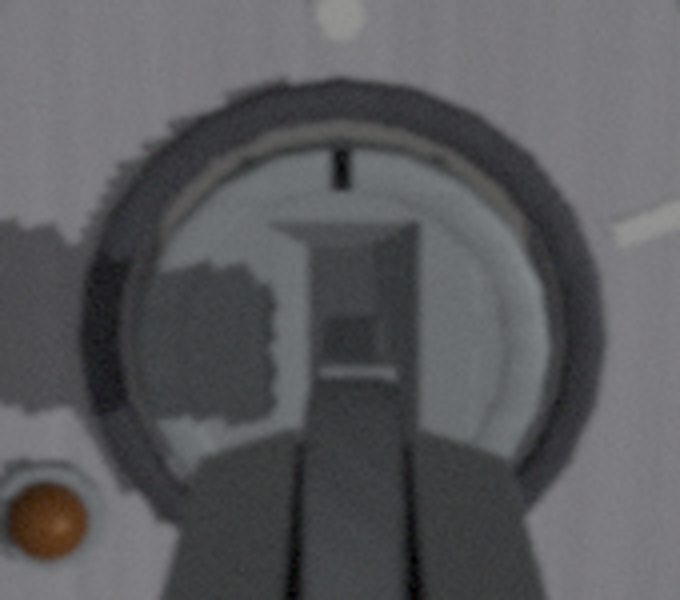

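```bash

python3 -m creep '[{"tx":-0.002,"ty":0.03,"tz":-0.005,"turn":0,"fingers":4},{"tx":-0.002,"ty":0.06,"tz":-0.005,"turn":0,"fingers":4},{"tx":-0.002,"ty":0.09,"tz":-0.005,"turn":0,"fingers":4},{"tx":-0.002,"ty":0.12,"tz":-0.005,"turn":0,"fingers":4},{"tx":-0.002,"ty":0.14,"tz":-0.005,"turn":0,"fingers":4},{"tx":-0.002,"ty":0.14,"tz":-0.005,"turn":0,"fingers":4}]' 25
```

```text
clock: 8.35
eef_pos: [542.9, 89.9, 79.8]
eef_rot: [-1.57, -0.001, -1.824]
wrist_force: [-0.0, 0.5, -0.5]
finger_gap: 9.6
```

```bash

python3 -m creep '[{"tx":0,"ty":0.03,"tz":0,"turn":0,"fingers":4},{"tx":0,"ty":0.06,"tz":0,"turn":0,"fingers":4},{"tx":0,"ty":0.08,"tz":0,"turn":0,"fingers":4},{"tx":0,"ty":0.085,"tz":0,"turn":0,"fingers":4},{"tx":0,"ty":0.085,"tz":0,"turn":0,"fingers":4}]' 25
python3 look.py w7; python3 - <<'E'
from h import *
np.set_printoptions(precision=1,suppress=True)
c=optics.camera("side");cv2.imwrite("pics/side7.png",cv2.resize(c["frame"][130:300,200:420],None,fx=3.5,fy=3.5,interpolation=cv2.INTER_CUBIC)[:,:,::-1])
print(monitor.read_state()["moment"])
E
```

```text
clock: 8.85
eef_pos: [542.8, 89.9, 63.1]
eef_rot: [-1.57, -0.001, -1.824]
wrist_force: [-2.8, -0.5, 6.3]
finger_gap: 10.1
[542.8  89.9  63.1] [-1.6 -0.  -1.8] 8.85
[-0.1  0.9 -0. ]
```

View pics/side7.png

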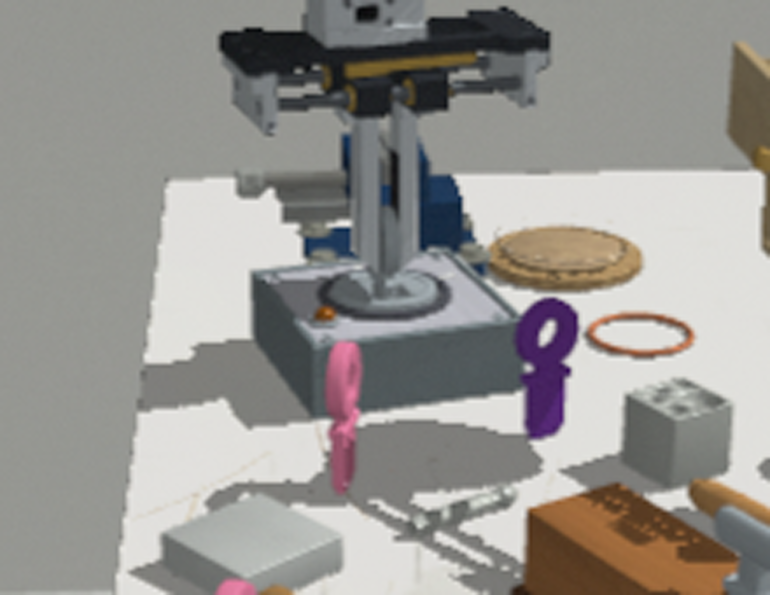

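View pics/w7.png

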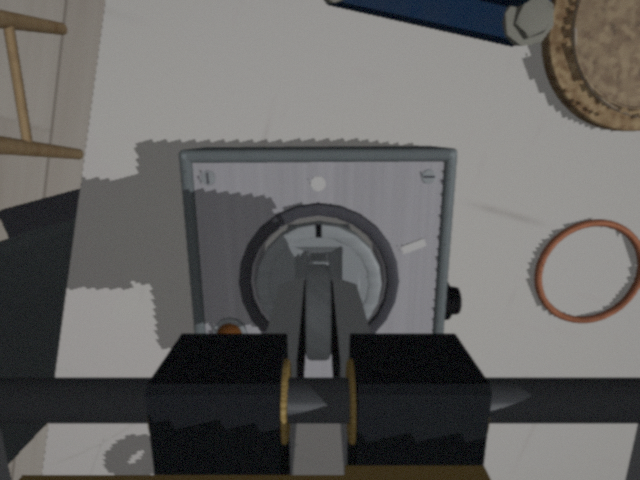

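The key is at the floor: TCP z is 63.1 as predicted, about 6 N up, and the switch is still off with the line at the dot (318,230). Turning it clockwise.

```bash

python3 -m creep '[{"tx":0,"ty":0,"tz":0,"turn":0.02,"fingers":4},{"tx":0,"ty":0,"tz":0,"turn":0.05,"fingers":4},{"tx":0,"ty":0,"tz":0,"turn":0.08,"fingers":4},{"tx":0,"ty":0,"tz":0,"turn":0.11,"fingers":4},{"tx":0,"ty":0,"tz":0,"turn":0.14,"fingers":4},{"tx":0,"ty":0,"tz":0,"turn":0.17,"fingers":4},{"tx":0,"ty":0,"tz":0,"turn":0.2,"fingers":4},{"tx":0,"ty":0,"tz":0,"turn":0.2,"fingers":4}]' 40
python3 look.py w8; python3 -c "
from cell import monitor;s=monitor.read_state();print(s['moment'],s['joints'])"
```

```text
clock: 9.75
eef_pos: [542.7, 90.0, 63.1]
eef_rot: [-1.57, -0.0, -2.453]
wrist_force: [-2.3, 0.7, 2.8]
finger_gap: 9.9
[542.7  90.   63.1] [-1.6 -0.  -2.5] 9.75
[ 0.14437633  0.60671757 -0.01836634] [ 9.80994232e-02  4.59134507e-01  1.65872789e+00 -6.86848140e-04
  1.02356819e+00  9.77731330e-01]
```

View pics/w8.png

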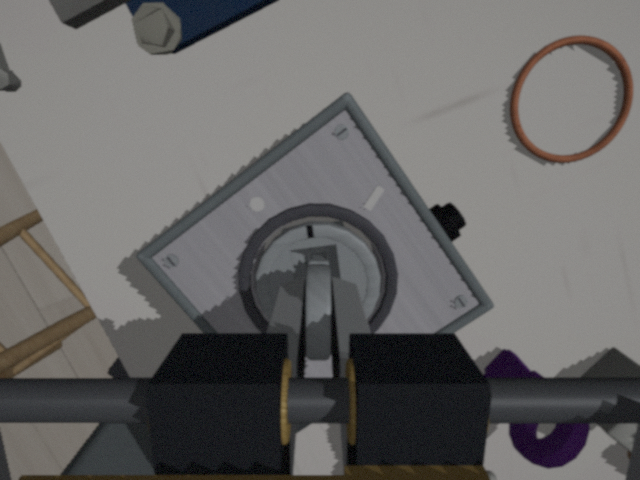

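The rotor follows, trailing by the stated play (line at (310,231)). Turning on to the stop with that lag added.

```bash

python3 -m creep '[{"tx":0,"ty":0,"tz":0,"turn":0.03,"fingers":4},{"tx":0,"ty":0,"tz":0,"turn":0.06,"fingers":4},{"tx":0,"ty":0,"tz":0,"turn":0.09,"fingers":4},{"tx":0,"ty":0,"tz":0,"turn":0.12,"fingers":4},{"tx":0,"ty":0,"tz":0,"turn":0.15,"fingers":4},{"tx":0,"ty":0,"tz":0,"turn":0.18,"fingers":4},{"tx":0,"ty":0,"tz":0,"turn":0.2,"fingers":4},{"tx":0,"ty":0,"tz":0,"turn":0.215,"fingers":4},{"tx":0,"ty":0,"tz":0,"turn":0.225,"fingers":4},{"tx":0,"ty":0,"tz":0,"turn":0.225,"fingers":4},{"tx":0,"ty":0,"tz":0,"turn":0.225,"fingers":4}]' 40
python3 look.py w9; python3 -c "
from cell import monitor;s=monitor.read_state();print(s['moment'],s['joints'])"
```

```text
clock: 10.9
eef_pos: [542.6, 90.4, 63.1]
eef_rot: [-1.571, -0.0, 3.129]
wrist_force: [-3.7, 3.9, 3.9]
finger_gap: 9.8
[542.6  90.4  63.1] [-1.6 -0.   3.1] 10.9
[1.03409726 0.91215706 0.02869802] [9.85070331e-02 4.59062755e-01 1.65885855e+00 2.27535715e-05
 1.02386262e+00 1.68167222e+00]
```

View pics/w9.png

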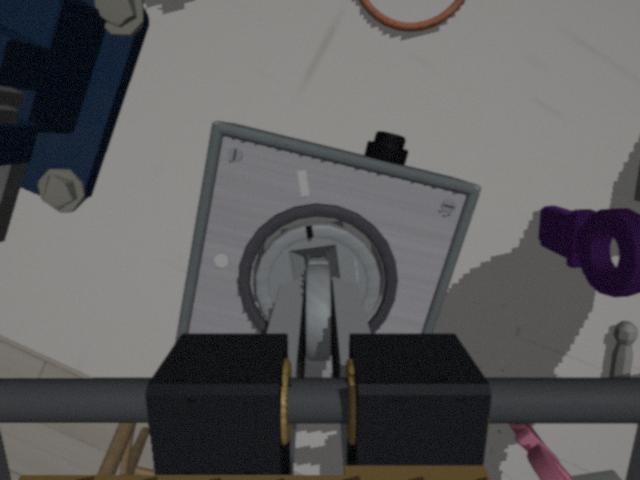

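The line at (309,232) nearly points at the white bar (304,183). I'll nudge slightly further to sit on the stop and compare angles.

```bash

python3 -m creep '[{"tx":0,"ty":0,"tz":0,"turn":0.01,"fingers":4},{"tx":0,"ty":0,"tz":0,"turn":0.02,"fingers":4},{"tx":0,"ty":0,"tz":0,"turn":0.025,"fingers":4},{"tx":0,"ty":0,"tz":0,"turn":0.025,"fingers":4},{"tx":0,"ty":0,"tz":0,"turn":0.025,"fingers":4}]' 40
python3 look.py w10; python3 - <<'E'
from h import *
s=monitor.read_state();print(s['moment'])
ctr=np.array([543.3,89.8])
for n,P in (("w9",dict(line=(309.5,232),bar=(304,183),dot=(222,261))),):
    c=dict(np.load(f"pics/{n}.npz"))
    for k,p in P.items():
        d=toworld(c,*p,z=50 if k=="line" else 46)[:2]-ctr; print(n,k,np.degrees(np.arctan2(d[1],d[0])),np.hypot(*d))
c=dict(np.load("pics/w10.npz"))
cv2.imwrite("pics/w10c.png",cv2.resize(c["frame"][150:330,200:420],None,fx=3.5,fy=3.5,interpolation=cv2.INTER_CUBIC)[:,:,::-1])
E
```

```text
clock: 11.45
eef_pos: [542.6, 90.5, 63.1]
eef_rot: [-1.571, -0.0, 3.052]
wrist_force: [-2.2, 2.8, 3.6]
finger_gap: 9.5
[542.6  90.5  63.1] [-1.6 -0.   3.1] 11.45
[0.64125606 0.7288761  0.51842883]
w9 line 6.8465771993896105 26.839431338583974
w9 bar 6.347221001377734 49.71131731590574
w9 dot 76.1536006040658 48.09272806738942
```

View pics/w10c.png

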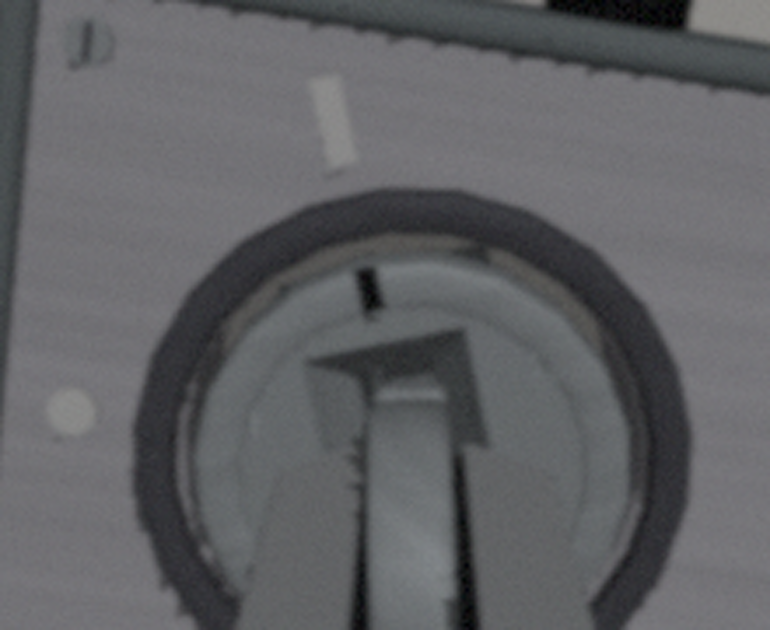

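Moment z is now 0.52 N m and the line points at the bar, so the switch is on its stop. I'll ease back within the slot play to unload, then release and rise.

```bash

python3 -m creep '[{"tx":0,"ty":0,"tz":0,"turn":-0.015,"fingers":4},{"tx":0,"ty":0,"tz":0,"turn":-0.03,"fingers":4},{"tx":0,"ty":0,"tz":0,"turn":-0.035,"fingers":4},{"tx":0,"ty":0,"tz":0,"turn":-0.035,"fingers":4}]' 20
python3 -c "
from cell import monitor;s=monitor.read_state();print(s['moment'])"
python3 -m creep '[{"tx":0,"ty":0,"tz":0,"turn":0,"fingers":14},{"tx":0,"ty":0,"tz":0,"turn":0,"fingers":20},{"tx":0,"ty":0,"tz":0,"turn":0,"fingers":30},{"tx":0,"ty":0,"tz":0,"turn":0,"fingers":40},{"tx":0,"ty":0,"tz":0,"turn":0,"fingers":50},{"tx":0,"ty":0,"tz":0,"turn":0,"fingers":50},{"tx":0,"ty":0,"tz":0,"turn":0,"fingers":50}]'
python3 look.py w11
```

```text
clock: 11.9
eef_pos: [542.8, 90.2, 63.1]
eef_rot: [-1.571, 0.0, -3.122]
wrist_force: [1.1, 0.1, 2.2]
finger_gap: 9.4
[ 0.0252926  -0.04629107  0.0135312 ]
clock: 12.6
eef_pos: [542.8, 90.2, 63.2]
eef_rot: [-1.571, 0.0, -3.122]
wrist_force: [0.3, -1.3, 1.0]
finger_gap: 49.5
[542.8  90.2  63.2] [-1.6  0.  -3.1] 12.6
```

View pics/w11.png

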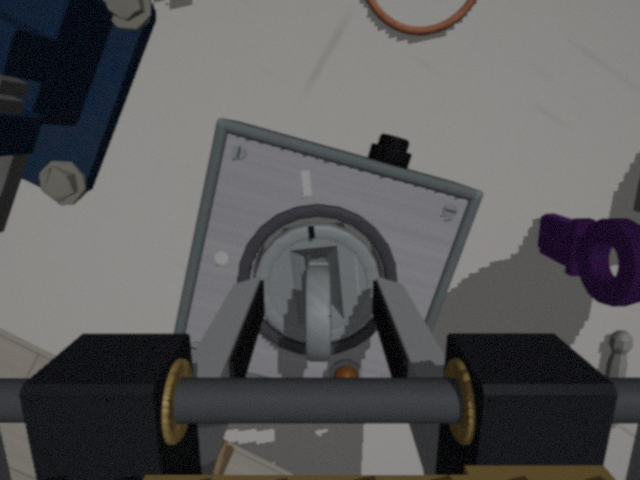

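The key stands alone at (317,300), upright, with the line at the bar. Rising, then checking with all cameras.

```bash

python3 -m creep '[{"tx":0,"ty":-0.1,"tz":0,"turn":0,"fingers":60},{"tx":0,"ty":-0.2,"tz":0,"turn":0,"fingers":60},{"tx":0,"ty":-0.4,"tz":0,"turn":0,"fingers":60},{"tx":0,"ty":-0.6,"tz":0,"turn":0,"fingers":60},{"tx":0,"ty":-0.7,"tz":0,"turn":0,"fingers":60},{"tx":0,"ty":-0.7,"tz":0,"turn":0,"fingers":60},{"tx":0,"ty":-0.7,"tz":0,"turn":0,"fingers":60}]'
python3 look.py w12; python3 - <<'E'
from h import *
np.set_printoptions(precision=1,suppress=True)
c=optics.camera("side");cv2.imwrite("pics/side12.png",cv2.resize(c["frame"][170:350,250:460],None,fx=3.6,fy=3.6,interpolation=cv2.INTER_CUBIC)[:,:,::-1])
Ws=cloud(c);
P=Ws.reshape(-1,3);K=P[(np.hypot(P[:,0]-543,P[:,1]-90)<35)&(P[:,2]>62)&(P[:,2]<120)];print("side key",len(K),K.mean(0),np.percentile(K[:,2],99))
B=P[(np.hypot(P[:,0]-464,P[:,1]+318)<35)&(P[:,2]>70)&(P[:,2]<120)];print("bar key side top",len(B),B.mean(0),np.percentile(B[:,2],99))
c=dict(np.load("pics/w12.npz"));W=cloud(c);P=W.reshape(-1,3)
K=P[(np.hypot(P[:,0]-543,P[:,1]-90)<35)&(P[:,2]>84)&(P[:,2]<120)];print("wrist key",len(K),K.mean(0),np.percentile(K[:,2],99),cv2.minAreaRect(K[:,:2].astype(np.float32)))
E
```

```text
clock: 13.35
eef_pos: [542.5, 90.2, 202.5]
eef_rot: [-1.571, 0.0, -3.122]
wrist_force: [0.8, -0.7, -0.0]
finger_gap: 60.0
[542.5  90.2 202.5] [-1.6  0.  -3.1] 13.35
side key 240 [540.8  85.6  81.4] 99.08918160857453
bar key side top 305 [ 463.  -320.    83.6] 90.78968342375393
wrist key 708 [545.4  89.4  96. ] 100.7834413762307 ((542.7986450195312, 89.43296813964844), (38.04740905761719, 9.583521842956543), 1.3268122673034668)
```

View pics/w12.png

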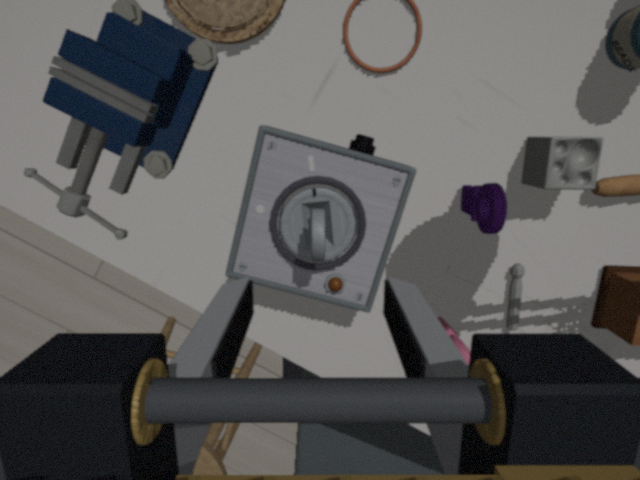

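View pics/side12.png

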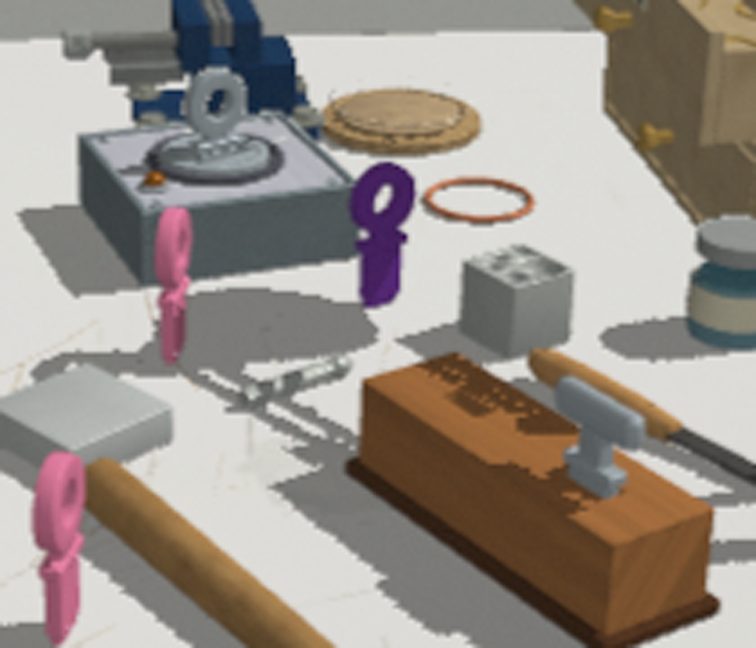

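Key top is at z 100 (bow centre 80), within 1 mm of the axis and upright. The line is at the bar, the bar key is untouched, and the gripper is well clear. Handing in.

```bash
python3 -c "
from cell import manip;print(manip.sign_off())"
```

```text
the job is handed in; nothing more can be done
None
```

I took the ring key from the block, pushed it to the slot floor with the switch off, and turned it clockwise onto the on stop. I then unloaded it, released it, rose 140 mm clear and handed in at about 13.5 s. No verdict was reported.

**Last checks:**
- **Switch:** the rotor's black line points at the white bar (6.8° against 6.3° in the world frame, before the final nudge). During that nudge the moment rose to 0.52 N m, so it was on the stop.
- **Ring key:** its top is at z 100.8 mm, so the bow centre is about 81 mm, or 31 mm above the mouth (limit 36). It stands upright, about 1 mm off the axis and about 0.1 rad from the slot.
- **Bar key:** still in its pocket, with its top at z 90.8 mm as expected.

**Disagreements:** the cameras differed by 2–5 mm in absolute positions, for example 464 against 467 mm for the ring key's x. I used the wrist camera, and the grasp and fit agreed with it to about 1 mm. One move call was refused because its rows lacked some fields; nothing moved, and I retyped it in full. No check failed.

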